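# Load the photometer cell and hold the pipette over its filling port

## Task

Slide the flat sample cell with the blue top gently down into the slot of the photometer until it is fully home, and let go of it. Then lift the pipette out of its stand, carry it over the things in between without its touching them, and stop with it upright, its tip centred about one centimetre above the blue cell's filling port and not touching the cell. Finish while still holding the pipette still there, ready to dispense, and leave everything else where it stands.

Things in the scene. Friction and masses are not known exactly. Their poses are not given: they have to be found in the camera images.
- cell: Flat sample cell to load: white slab, clear window, blue top 18 mm deep; 56 mm wide (x), 16 mm thick (y), 82 mm tall (z), about 60 g. Origin: centre of underside. Starts upright in one of two loose slots of a grey tray (slot floor 6 mm, tray top 26 mm above the bench), the orange cell 75 mm away along y. A half turn about z makes no difference. Pinch it across its thickness near the top.
- port (a point): Centre of the blue cell's filling port, at the level of the cell's top rim (82 mm above the cell's underside). The port is a rectangular opening 14 mm (x) by 11 mm (y) and 17 mm deep in the blue top. Axes as the cell.
- photometer: Photometer, fixed: white block 110 mm (x) by 150 mm (y), 50 mm tall, with a slot straight down in the middle of its top; a grey console 85 mm tall with a screen stands directly behind it (x from 55 to 125 mm). Origin: on the bench, under the centre of the slot; z up.
- slot (a point): Centre of the slot's mouth on the photometer's top, 50 mm above the bench. The slot is 58.5 mm along x, 18.5 mm along y, 40 mm deep with a 3 mm chamfer; its floor is 10 mm above the bench. A cell that is home stands 42 mm above the block. Axes as the photometer.
- pipette: Short pipette, 168 mm long, about 80 g, hanging upright in the stand. Origin: end of its tip, z up its axis. Yellow tip to z = 50 mm (3 mm across at the end), white shaft of radius 7 mm to 95 mm, flange of radius 13 mm at 95 to 101 mm that rests on the stand, violet box handle at 101 to 150 mm (24 mm along x, 20 mm along y), plunger with white knob up to 168 mm.
- tip (a point): End of the pipette's tip (the pipette's origin), axes as the pipette.
- stand: White pipette stand, fixed: base 110 by 110 mm, two uprights, top plate 90 by 90 mm whose top is 110 mm above the bench, with a 19 mm through hole in the middle in which the pipette hangs, its tip 15 mm above the bench. The pipette comes out straight up only. Origin: on the bench under the hole.
- tube_rack: Aluminium test tube rack, fixed, 75 mm (x) by 130 mm (y), 60 mm tall, with three capped glass tubes standing in it, tube tops 105 mm above the bench. Origin: under its centre on the bench. It stands between the stand and the photometer.
- orange_cell: Bystander: a second cell of the same shape with an orange top, in the other slot of the tray; leave it. Origin: centre of the underside.
- tube0: Bystander: capped tube in the rack, 17 mm across, 100 mm long; origin: centre of its foot, 5 mm above the bench.
- tube1: Bystander: as tube0.
- tube2: Bystander: as tube0.
- wash_bottle: Bystander: white bottle with red cap, 60 mm across, 130 mm tall; origin at its foot.
- sample_cup: Bystander: clear cup, 60 mm across, 50 mm tall; origin at its foot.
- dish: Bystander: flat glass dish, 80 mm across, 14 mm tall; origin at its foot.

How it is judged:
By the outcome, as a careful person would: the job done as asked, in the order asked, and still so for the second after the job is handed in, while the arm keeps its last pose, push and grip.
It also fails if it takes over 72 s, if anything falls off the work surface, if the arm or the gripper's body presses on something with over 40 N, if the wrist force passes 120 N, or if a joint passes its speed limit or range.

## Robot

A 7-joint arm with a two-finger parallel gripper is mounted at the origin on the work surface. World frame = base frame: x ahead of the robot, y to its left, z up, the work surface at z = 0. Lengths are in m, angles in rad, forces in N, time in s.
With the tool pointing down it reaches from about 0.4 to 0.875 m from the base axis. Payload 19.3 kg.
Tool frame: the origin (TCP) lies midway between the tips of the shut fingers; the grasp point (between the pads) lies 19 mm behind it; z points along the fingers, y is the line along which they close (so a half turn about z gives the same grasp; the last joint's range is limited). The gripper opens to 85 mm and grips with 20 to 120 N. Pads are 22 mm wide; open, the fingers measure 114 mm over their backs; the gripper's body (76 mm by 85 mm) begins 54 mm behind the grasp point. The pads swing forward as they close: fully open they stand 13 mm farther back than shut.
Start: joints at [1.26, 0.521, -0.036, 1.599, 0.021, 1.021, -0.113], TCP at [0.149, -0.607, 0.231] pointing down, gripper open.
Joint ranges: [-2.91, 2.91], [-0.3, 2.13], [-1.5, 1.42], [0.17, 2.43], [-1.26, 4.41], [0.16, 1.93], [-2.52, 2.52]. Speed limits (rad/s): [1.89, 1.89, 2.39, 2.39, 3.01, 3.01, 3.01].

## Interface

Orientations are given as [roll, pitch, yaw] about the fixed x, y, z axes, in that order (R = Rz(yaw) Ry(pitch) Rx(roll)).
In Python, from workcell import bot gives the robot as it stands.
- The arm moves only by the tool move_arm, never from a script. Its argument "series" is a list of rows, each a list of 3 entries, a list of its own where there are three numbers: the shift along the tool's x, y, z in cm, then the turn, a rotation vector about the tool's x, y, z in rad, then the opening in per cent of the stroke, from 0 (shut) to 100 (fully open). A call has 1 to 20 rows; each row is the pose to reach, as a shift and turn from the pose commanded when the call began, along the tool's axes at that moment; what a row does not reach only later rows make up. A row lasts 1/12 s, in which the tool goes at most 41.7 mm and 7.16 degrees, less where a joint would pass 70% of its speed; a pose out of reach is approached as far as the arm can. A call with a gripper value outside its range is refused whole. The fingers move at their own pace and stop on an object; "squeeze" is the grip in N (left out, the last holds). Time passes only in rows, so rows that repeat a pose let the fingers close. It gives the time, the measured TCP pose, the force, the opening and the grip force at its end, in the units of the state.
- bot.observe(): the state, without advancing time (a new reading comes with each control period).
- bot.grab_frame(name): name is "scene" or "top"; returns (picture, depth): 384x512x3 uint8, red, green, blue; 384x512 float32, m along the optical axis (not along the pixel's ray), 0 where there is no reading.
- bot.camera_params(name): a dict with "fovy" (degrees; the focal length in pixels is half the picture's height over the tangent of half this angle, whatever the lens; pixels are square), "cx", "cy" (the principal point, pixels), "R" (3x3) and "t" (3): a world point X has camera coordinates R X + t. Camera axes: x right, y down, z forward; pixel columns grow to the right and rows downward; lengths in m; the calibration is good to about 2 mm. A picture is of the moment at which its call begins. camera_params takes no time and is no camera call.
- bot.job_done(): hands the job in; it is judged then, once.
Trained networks look in the newest picture that a camera, given by its name, has taken for a name from the list of things; names that differ only in an ending like _2 or _b are one class to them, and where a whole thing is asked for, a point or a joint stands for the part that bears it (a point fixed in the world has none). Each returns a list of dicts, best first, with "conf" (0 to 1); they miss things now and then, are a little off and sometimes report something else, mostly with a low value. They report only what shows in the picture. A call takes as long as a camera call.
- bot.find_in(camera, thing): "bbox" ([left, top, right, bottom] in pixels, round what is visible of it).
- bot.trace(camera, thing): "mask" (384x512 bool, what is visible of it) and "bbox" ([left, top, right, bottom] in pixels, round what is visible of it).
The state is a dict: "clock": time; "qpos": joint angles; "qd": joint speeds; "joint_efforts": joint torques, N m; "position": TCP position; "tool_rot": TCP orientation; "force": force on the tool from outside, world axes, zero at the start; "moment": the same for the moment, N m; "grip_width": finger opening in m; "finger_force": force on a finger pad.
Only numpy, scipy, OpenCV 4.12 (cv2) and the standard library are available. Lean on these libraries where they do the work, as an engineer would, in place of code of your own. Each camera call takes 0.05 s, during which the arm holds its last target. There are 200 camera calls.

## Working session

There is one attempt and no reset: what is moved stays moved. The work goes in short steps, Python scripts to look and compute and a tool call to move; the robot and the scene stay as the last step left them, time stands still between calls to the robot, and variables do not carry over. Pictures are saved under pics/ and viewed, at most 10 in all, crops included, and the job is handed in when it is done.

Besides the shell and the picture viewer there is one more tool, called after "Call:" by a JSON object that holds its "op" and its "data". move_arm: Moves the arm, as the interface text tells. Its arguments: {"type":"object","properties":{"series":{"type":"array"},"squeeze":{"type":"number"}},"required":["series"]}

```bash
mkdir -p pics; cat > h.py <<'E'
import numpy as np, cv2
from workcell import bot
def cam(n):
    p=bot.camera_params(n); f=192/np.tan(np.radians(p['fovy'])/2)
    return f,p['cx'],p['cy'],np.array(p['R']),np.array(p['t'])
def cloud(n,d):
    f,cx,cy,R,t=cam(n); v,u=np.mgrid[:384,:512]
    P=np.stack([(u-cx)/f*d,(v-cy)/f*d,d],-1)
    return (P-t)@R   # R^T (P-t)
def proj(n,X):
    f,cx,cy,R,t=cam(n); c=R@np.array(X)+t
    return f*c[0]/c[2]+cx, f*c[1]/c[2]+cy
def save(fn,im,s=1):
    cv2.imwrite('pics/'+fn,cv2.resize(im[...,::-1],None,fx=s,fy=s,interpolation=cv2.INTER_CUBIC))
E
python3 - <<'E'
from h import *
s=bot.observe(); print(s['clock'],s['position'],s['tool_rot'],s['grip_width'])
for n in('scene','top'):
    im,d=bot.grab_frame(n); save(n+'0.png',im,1.5); np.savez(n+'0.npz',im=im,d=d)
    f,cx,cy,R,t=cam(n); print(n,f,cx,cy,-R.T@t, R.round(2).tolist(), bot.camera_params(n).keys())
    C=cloud(n,d)
    for th in('cell','photometer','pipette','stand','tube_rack','orange_cell','wash_bottle','sample_cup','dish'):
        for r in bot.trace(n,th)[:2]:
            m=r['mask']&(d>0); Q=C[m]
            if len(Q): print(n,th,round(r['conf'],2),np.round(r['bbox']),np.percentile(Q,[3,50,97],axis=0).round(3).tolist())
E
```

```text
0.0 [ 0.14892953 -0.60662916  0.23071213] [-3.14038957e+00  8.82404453e-05  2.40823828e-01] 0.0854995142568576
scene 390.13514006287045 257.95494985597634 190.8702467245623 [1.22285197 0.20829361 0.58282935] [[-0.33, 0.94, 0.01], [0.58, 0.21, -0.79], [-0.75, -0.25, -0.61]] dict_keys(['fovy', 'cx', 'cy', 'R', 't'])
scene cell 0.83 [249. 140. 267. 172.] [[0.425, -0.063, 0.028], [0.469, -0.052, 0.067], [0.479, -0.047, 0.09]]
scene photometer 0.56 [357. 189. 450. 270.] [[0.487, 0.207, 0.01], [0.638, 0.287, 0.053], [0.665, 0.363, 0.089]]
scene pipette 0.67 [145.  96. 156. 130.] [[0.478, -0.334, 0.113], [0.493, -0.324, 0.144], [0.499, -0.317, 0.184]]
scene pipette 0.26 [146. 218. 174. 252.] [[0.727, -0.181, 0.005], [0.755, -0.156, 0.034], [0.78, -0.128, 0.052]]
scene stand 0.69 [128. 120. 184. 176.] [[0.441, -0.367, 0.008], [0.522, -0.314, 0.06], [0.538, -0.278, 0.112]]
scene tube_rack 0.87 [240. 188. 313. 242.] [[0.576, -0.026, 0.005], [0.633, 0.047, 0.052], [0.651, 0.104, 0.062]]
scene orange_cell 0.71 [286. 143. 292. 180.] [[0.42, 0.011, 0.03], [0.466, 0.022, 0.072], [0.472, 0.027, 0.09
[... 1169 characters left out ...]
, 0.039, 0.06], [0.641, 0.098, 0.065]]
top orange_cell 0.63 [237. 260. 245. 286.] [[0.418, 0.01, 0.005], [0.449, 0.019, 0.087], [0.47, 0.029, 0.092]]
top orange_cell 0.45 [359. 234. 420. 280.] [[0.433, -0.37, 0.007], [0.485, -0.307, 0.109], [0.533, -0.275, 0.114]]
top wash_bottle 0.71 [357. 137. 392. 167.] [[0.71, -0.319, 0.004], [0.73, -0.283, 0.089], [0.759, -0.265, 0.132]]
top sample_cup 0.72 [307. 130. 328. 156.] [[0.724, -0.181, 0.002], [0.756, -0.159, 0.02], [0.777, -0.13, 0.053]]
top dish 0.98 [182. 136. 214. 168.] [[0.694, 0.091, 0.008], [0.729, 0.125, 0.014], [0.764, 0.16, 0.019]]
top dish 0.65 [213. 201. 219. 209.] [[0.586, 0.077, 0.043], [0.593, 0.084, 0.105], [0.6, 0.091, 0.109]]
```

View pics/scene0.png

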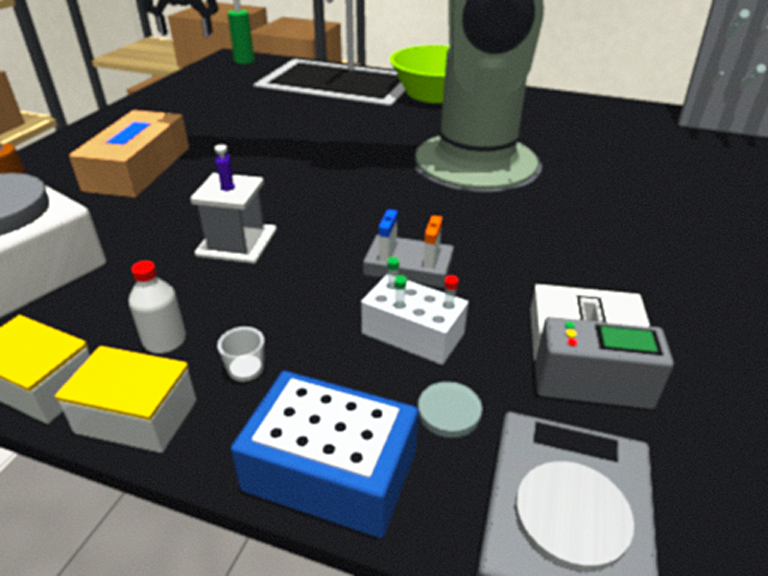

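View pics/top0.png

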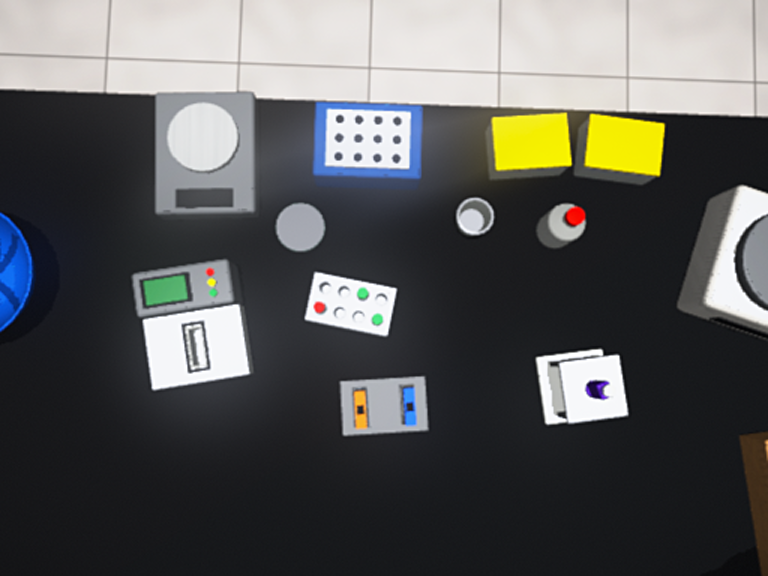

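The two views show blue/orange cells in the tray (top view, px ~408,405 and 360,408 at 1.5x), the slot at ~(197,346) and the pipette at ~(598,390). They agree with the network masks. Next come the precise poses.

```bash
cat >> h.py <<'E'
def ray(n,u,v,z):
    f,cx,cy,R,t=cam(n); u=np.asarray(u,float);v=np.asarray(v,float)
    D=np.stack([(u-cx)/f,(v-cy)/f,np.ones_like(u)],-1)@R; c=-R.T@t
    return c+D*((z-c[2])/D[...,2])[...,None]
def rect(P):
    (c,s,a)=cv2.minAreaRect(P[:,:2].astype(np.float32)*1000)
    return np.round(c,1),np.round(s,1),round(a,1)
E
python3 - <<'E'
from h import *
for n in('top','scene'):
    z=np.load(n+'0.npz');im=z['im'].astype(int);d=z['d'];C=cloud(n,d)
    r,g,b=im[...,0],im[...,1],im[...,2]; X,Y,Z=C[...,0],C[...,1],C[...,2]
    def box(x0,x1,y0,y1):return (X>x0)&(X<x1)&(Y>y0)&(Y<y1)
    def rep(nm,m,zz):
        v,u=np.nonzero(m)
        P=ray(n,u,v,zz); print(n,nm,len(u),rect(P),P.mean(0).round(4),'depthZ',np.median(Z[m]).round(4))
    rep('blue',box(.38,.52,-.1,-.03)&(b>r+50)&(Z>.075),.088)
    rep('orange',box(.38,.52,-.01,.06)&(r>b+50)&(Z>.075),.088)
    rep('phototop',box(.45,.68,.18,.4)&(abs(Z-.05)<.008)&(np.minimum(r,b)>140),.05)
    rep('slotdark',box(.48,.6,.25,.32)&(Z<.065)&(np.minimum(r,b)<90)&(Z>.03),.05)
    rep('standtop',box(.4,.56,-.4,-.25)&(abs(Z-.11)<.008)&(r>120),.11)
    rep('handle',box(.45,.53,-.36,-.28)&(b>g+40)&(Z>.13),.15)
    rep('knob',box(.45,.53,-.36,-.28)&(g>90)&(Z>.155),.173)
    rep('racktop',box(.52,.68,-.05,.13)&(abs(Z-.06)<.006)&(r>130),.06)
    rep('tray',box(.38,.52,-.12,.1)&(abs(Z-.026)<.006)&(r>60),.026)
z=np.load('top0.npz');im=z['im']
a=cv2.resize(im[190:265,85:175],None,fx=4,fy=4,interpolation=cv2.INTER_CUBIC)
b=cv2.resize(im[245:295,220:295],None,fx=4,fy=4,interpolation=cv2.INTER_CUBIC);c=cv2.resize(im[230:285,352:425],None,fx=4,fy=4,interpolation=cv2.INTER_CUBIC)
o=np.zeros((530,700,3),np.uint8);o[:300,:360]=a;o[:200,380:680]=b;o[310:530,:292]=c
save('crops.png',o)
E
```

```text
top blue 159 (array([447.5, -55.6]), array([56.3, 16.6]), 4.9) [ 0.448  -0.0557  0.088 ] depthZ 0.0883
top orange 171 (array([ 699. , -156.5]), array([186.5, 653.1]), 43.2) [ 0.4887 -0.019   0.088 ] depthZ 0.0891
top phototop 2701 (array([529.9, 277.7]), array([110.3, 150.4]), 10.9) [0.5297 0.2777 0.05  ] depthZ 0.0508
top slotdark 88 (array([539.8, 282.8]), array([100.,  44.]), 20.9) [0.5322 0.2817 0.05  ] depthZ 0.0513
top standtop 1443 (array([ 482.1, -327.2]), array([90.4, 92.5]), 8.9) [ 0.4819 -0.3256  0.11  ] depthZ 0.1106
top handle 95 (array([ 481.5, -323.4]), array([23.6, 26.3]), 1.4) [ 0.4822 -0.3229  0.15  ] depthZ 0.1608
top knob 72 (array([ 483.5, -330.7]), array([25.2, 17.1]), 0.1) [ 0.4825 -0.3299  0.173 ] depthZ 0.1827
top racktop 1350 (array([602.4,  38.5]), array([129.7,  75.1]), 80.3) [0.6023 0.0383 0.06  ] depthZ 0.0605
top tray 1551 (array([444.3, -18.7]), array([ 85.2, 135. ]), 4.9) [ 0.4446 -0.0179  0.026 ] depthZ 0.0267
scene blue 135 (array([458.3, -54.5]), array([75.6, 20.8]), 4.3) [ 0.4596 -0.0542  0.088 ] depthZ 0.0877
scene orange 135 (array([451.5,  19.4]), array([77. , 18.6]), 5.5) [0.4525 0.0198 0.088 ] depthZ 0.0878
scene phototop 1339 (array([528.7, 276.1]), array([108.4, 151.1]), 11.0) [0.512  0.2715 0.05  ] depthZ 0.0511
scene slotdark 28 (array([519.4, 275.5]), array([47.1, 32.2]), 10.2) [0.5195 0.2763 0.05  ] depthZ 0.0514
scene standtop 668 (array([ 489.9, -326.4]), array([105.7,  96.6]), 9.2) [ 0.4948 -0.323   0.11  ] depthZ 0.1108
scene handle 150 (array([ 488.1, -327.1]), array([96.9, 23.7]), 36.1) [ 0.4876 -0.3269  0.15  ] depthZ 0.1522
scene knob 43 (array([ 477.2, -335.3]), array([46.6, 16.7]), 32.4) [ 0.4743 -0.3369  0.173 ] depthZ 0.182
scene racktop 1230 (array([607.4,  37.8]), array([133.3,  83.6]), 80.1) [0.6122 0.0422 0.06  ] depthZ 0.0607
scene tray 839 (array([450. , -19.2]), array([ 96.4, 136.2]), 5.1) [ 0.4539 -0.0146  0.026 ] depthZ 0.0269
```

View pics/crops.png

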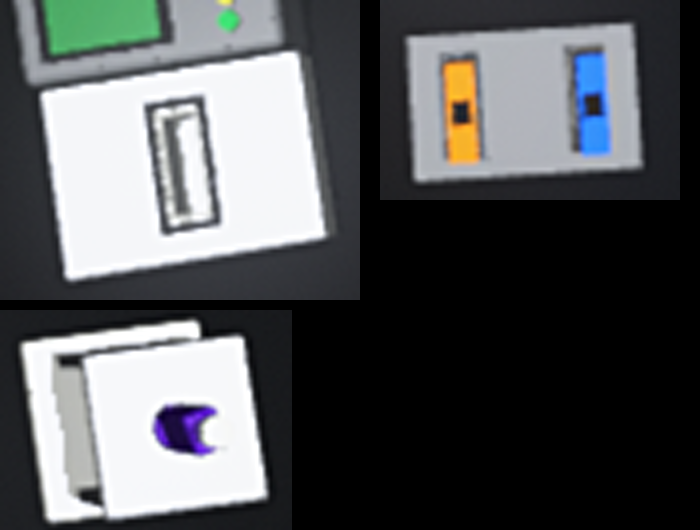

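Slot, blue cell and stand are all clearly seen in the crops (slot centre ~(183,165), blue ~(592,105)). I'll refine the yaws and work out the first move.

```bash
cat >> h.py <<'E'
from scipy.spatial.transform import Rotation as Ro
def go(x,y,z,yawdeg):
    s=bot.observe(); R=Ro.from_euler('xyz',s['tool_rot']); T=Ro.from_euler('xyz',[np.pi,0,np.radians(yawdeg)])
    d=R.inv().apply(np.array([x,y,z])-s['position'])*100
    print('clock',round(s['clock'],2),'pos',s['position'].round(4),'rot',s['tool_rot'].round(3),'F',s['force'].round(1),'grip',round(s['grip_width'],4),s['finger_force'])
    print('shift cm',d.round(2),'turn',(R.inv()*T).as_rotvec().round(3))
def pose(n,m,zz):
    m=m.astype(np.uint8); cs,_=cv2.findContours(m,cv2.RETR_EXTERNAL,cv2.CHAIN_APPROX_NONE)
    c=max(cs,key=cv2.contourArea); f=cv2.drawContours(np.zeros_like(m),[c],-1,1,-1)
    v,u=np.nonzero(f); P=ray(n,u,v,zz)[:,:2]; w,V=np.linalg.eigh(np.cov(P.T)); a=np.degrees(np.arctan2(V[1,1],V[0,1]))
    return P.mean(0).round(4),(np.sqrt(12*w)*1000).round(1),a.round(1)
E
python3 - <<'E'
from h import *
n='top'; z=np.load(n+'0.npz');im=z['im'].astype(int);d=z['d'];C=cloud(n,d)
r,g,b=im[...,0],im[...,1],im[...,2]; X,Y,Z=C[...,0],C[...,1],C[...,2]
def box(x0,x1,y0,y1):return (X>x0)&(X<x1)&(Y>y0)&(Y<y1)
print('blue',pose(n,box(.38,.52,-.1,-.03)&(b>r+50)&(Z>.075),.088))
print('photo',pose(n,box(.45,.68,.18,.4)&(abs(Z-.05)<.008)&(np.minimum(r,b)>140),.05))
print('slotframe',pose(n,box(.47,.59,.24,.32)&(Z<.065)&(np.minimum(r,b)<150),.05))
print('tray',pose(n,box(.38,.52,-.12,.1)&(abs(Z-.026)<.02)&(r>60),.026))
print('stand',pose(n,box(.4,.56,-.4,-.25)&(abs(Z-.11)<.008)&(r>120),.11))
go(.448,-.0555,.15,4.9)
E
```

```text
blue (array([ 0.4479, -0.0557]), array([16.9, 57.4]), np.float64(-175.6))
photo (array([0.5296, 0.2779]), array([110.2, 150.4]), np.float64(100.9))
slotframe (array([0.5285, 0.2795]), array([48.5, 91.1]), np.float64(-170.2))
tray (array([ 0.4442, -0.0186]), array([ 85.8, 135.2]), np.float64(94.8))
stand (array([ 0.4819, -0.3273]), array([90.3, 92.5]), np.float64(102.8))
clock 1.0 pos [ 0.149  -0.607   0.2313] rot [ 3.142 -0.     0.241] F [-0.2  0.7  0.2] grip 0.0852 0.0
shift cm [ 42.18 -46.43   8.13] turn [ 0.    -0.     0.155]
```

Call:
{"op": "move_arm", "data": {"series": [[[2.7, -3.0, 0], [0, 0, 0.02], 60], [[5.4, -6.0, 0], [0, 0, 0.04], 60], [[8.1, -8.9, 0.3], [0, 0, 0.06], 60], [[10.8, -11.9, 0.7], [0, 0, 0.08], 60], [[13.5, -14.9, 1], [0, 0, 0.1], 60], [[16.2, -17.8, 1.5], [0, 0, 0.12], 60], [[18.9, -20.8, 2], [0, 0, 0.14], 60], [[21.6, -23.8, 2.5], [0, 0, 0.158], 60], [[24.3, -26.8, 3], [0, 0, 0.158], 60], [[27, -29.7, 3.5], [0, 0, 0.158], 60], [[29.7, -32.7, 4], [0, 0, 0.158], 60], [[32.4, -35.7, 5], [0, 0, 0.158], 60], [[35.1, -38.7, 6], [0, 0, 0.158], 60], [[37.8, -41.6, 7], [0, 0, 0.158], 60], [[40, -44, 7.5], [0, 0, 0.158], 60], [[41.5, -45.7, 8], [0, 0, 0.158], 60], [[42.2, -46.4, 8.1], [0, 0, 0.158], 60], [[42.2, -46.4, 8.1], [0, 0, 0.158], 60], [[42.2, -46.4, 8.1], [0, 0, 0.158], 60], [[42.2, -46.4, 8.1], [0, 0, 0.158], 60]]}}

```text
clock: 2.67
position: [0.4478, -0.057, 0.1505]
tool_rot: [3.141, 0.0, 0.081]
force: [-0.4, -0.6, -0.4]
grip_width: 0.0513
finger_force: 0.0
```

```bash
python3 -c "
from h import *
go(.448,-.0555,.06,4.6)"
```

```text
clock 2.67 pos [ 0.4478 -0.057   0.1505] rot [3.141 0.    0.081] F [-0.4 -0.6 -0.4] grip 0.0513 0.0
shift cm [ 0.04 -0.15  9.05] turn [0.    0.    0.001]
```

Call:
{"op": "move_arm", "data": {"series": [[[0, 0, 2], [0, 0, 0], 60], [[0, 0, 4], [0, 0, 0], 60], [[0, 0, 6], [0, 0, 0], 60], [[0, 0, 7.5], [0, 0, 0], 60], [[0, 0, 8.5], [0, 0, 0], 60], [[0, 0, 9], [0, 0, 0], 60], [[0, 0, 9], [0, 0, 0], 60], [[0, 0, 9], [0, 0, 0], 60]]}}

```text
clock: 3.33
position: [0.4484, -0.0561, 0.0608]
tool_rot: [3.141, -0.0, 0.082]
force: [0.7, -0.5, 0.4]
grip_width: 0.0513
finger_force: 0.0
```

```bash
python3 -c "
from h import *
go(.448,-.0555,.06,4.6)
im,d=bot.grab_frame('scene'); save('s1.png',im[100:230,180:360],4)"
```

```text
clock 3.33 pos [ 0.4484 -0.0561  0.0608] rot [ 3.141 -0.     0.082] F [ 0.7 -0.5  0.4] grip 0.0513 0.0
shift cm [-0.03 -0.07  0.08] turn [ 0.    -0.     0.002]
```

View pics/s1.png

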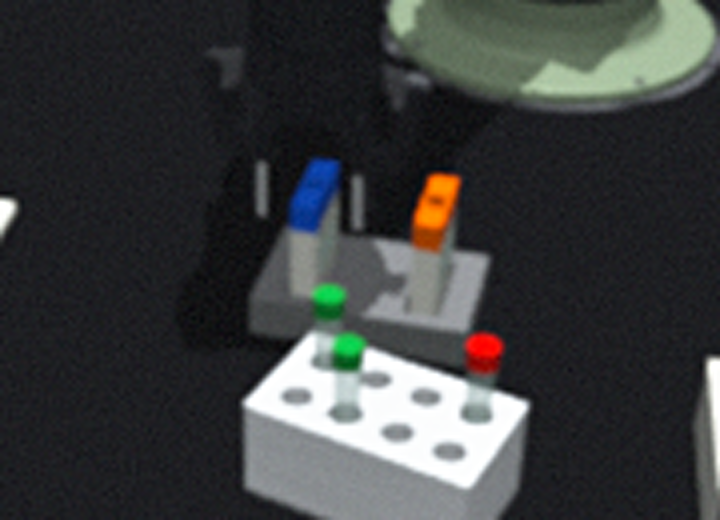

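The pads (grey strips near (262,190) and (357,200)) straddle the blue top evenly. Closing the gripper.

Call:
{"op": "move_arm", "data": {"series": [[[0, 0, 0], [0, 0, 0], 45], [[0, 0, 0], [0, 0, 0], 35], [[0, 0, 0], [0, 0, 0], 28], [[0, 0, 0], [0, 0, 0], 22], [[0, 0, 0], [0, 0, 0], 15], [[0, 0, 0], [0, 0, 0], 10], [[0, 0, 0], [0, 0, 0], 10], [[0, 0, 0], [0, 0, 0], 10], [[0, 0, -1], [0, 0, 0], 10], [[0, 0, -2.5], [0, 0, 0], 10], [[0, 0, -5], [0, 0, 0], 10], [[0, 0, -7.5], [0, 0, 0], 10], [[0, 0, -9], [0, 0, 0], 10], [[0, 0, -9], [0, 0, 0], 10], [[0, 0, -9], [0, 0, 0], 10]], "squeeze": 35}}

```text
clock: 4.63
position: [0.4486, -0.0558, 0.1513]
tool_rot: [3.141, -0.002, 0.083]
force: [-0.6, -0.2, -0.8]
grip_width: 0.0155
finger_force: 34.5
```

```bash
python3 -c "
from h import *
go(.5296,.2778,.15,10.9)
n='scene'
im,d=bot.grab_frame('scene'); save('s2.png',im[60:260,180:460],2.8)
C=cloud(n,d);im=im.astype(int);r,b=im[...,0],im[...,2];m=(b>r+40)&(C[...,2]>.1)&(abs(C[...,1]+.055)<.04)&(abs(C[...,0]-.448)<.06)
print(m.sum(),C[m].mean(0),np.percentile(C[m],[3,97],axis=0))
"
```

```text
clock 4.63 pos [ 0.4486 -0.0558  0.1513] rot [ 3.141e+00 -2.000e-03  8.300e-02] F [-0.6 -0.2 -0.8] grip 0.0155 34.54396666958928
shift cm [ 10.83 -32.58   0.14] turn [ 0.    -0.002 -0.108]
144 [ 0.46295272 -0.05561778  0.17514586] [[ 0.42784617 -0.06498106  0.16147575]
 [ 0.47917694 -0.04761807  0.1894727 ]]
```

View pics/s2.png

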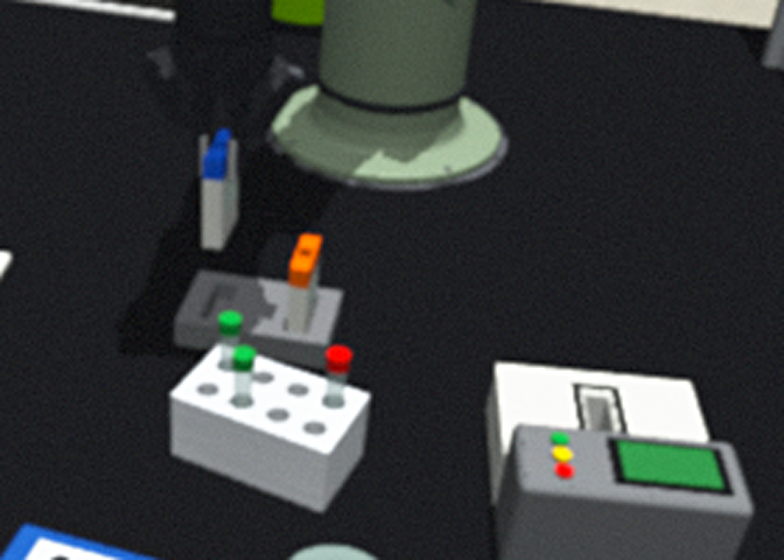

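The cell hangs upright in the grip, around (218,195). Next I raise it over the orange cell and tubes and carry it to above the slot.

Call:
{"op": "move_arm", "data": {"series": [[[0, 0, -2], [0, 0, 0], 10], [[0, 0, -4], [0, 0, 0], 10], [[0.5, -1.5, -5], [0, 0, -0.01], 10], [[1.3, -4, -5], [0, 0, -0.02], 10], [[2.3, -7, -5], [0, 0, -0.03], 10], [[3.3, -10, -5], [0, 0, -0.04], 10], [[4.3, -13, -5], [0, 0, -0.05], 10], [[5.3, -16, -5], [0, 0, -0.06], 10], [[6.3, -19, -5], [0, 0, -0.07], 10], [[7.3, -22, -5], [0, 0, -0.08], 10], [[8.3, -25, -5], [0, 0, -0.09], 10], [[9.3, -28, -5], [0, 0, -0.1], 10], [[10.2, -30.5, -4.5], [0, 0, -0.108], 10], [[10.7, -32, -3], [0, 0, -0.108], 10], [[10.9, -32.6, -1], [0, 0, -0.108], 10], [[10.9, -32.6, 1], [0, 0, -0.108], 10], [[10.9, -32.6, 2.5], [0, 0, -0.108], 10], [[10.9, -32.6, 3], [0, 0, -0.108], 10], [[10.9, -32.6, 3], [0, 0, -0.108], 10], [[10.9, -32.6, 3], [0, 0, -0.108], 10]]}}

```text
clock: 6.35
position: [0.5298, 0.2782, 0.1203]
tool_rot: [3.142, 0.001, 0.191]
force: [0.4, -0.1, 0.3]
grip_width: 0.0157
finger_force: 34.5
```

```bash
python3 -c "
from h import *
go(.5303,.2779,.110,10.9)
im,d=bot.grab_frame('scene'); a=cv2.resize(im[110:270,340:460],None,fx=3.3,fy=3.3,interpolation=2)
C=cloud('scene',d);i=im.astype(int);r,b=i[...,0],i[...,2];m=(b>r+40)&(C[...,2]>.1)&(abs(C[...,1]-.278)<.05)&(abs(C[...,0]-.53)<.06)
print(m.sum(),C[m].mean(0),np.percentile(C[m],[3,97],axis=0))
im,d=bot.grab_frame('top'); b=cv2.resize(im[150:270,80:190],None,fx=3.3,fy=3.3,interpolation=2)
o=np.zeros((528,770,3),np.uint8);o[:a.shape[0],:a.shape[1]]=a;o[:b.shape[0],400:400+b.shape[1]]=b;save('s3.png',o)
"
```

```text
clock 6.35 pos [0.5298 0.2782 0.1203] rot [3.142e+00 1.000e-03 1.910e-01] F [ 0.4 -0.1  0.3] grip 0.0157 34.531545247882605
shift cm [0.04 0.03 1.03] turn [0.    0.001 0.   ]
202 [0.54341753 0.28019584 0.14412554] [[0.51040706 0.27194667 0.13185035]
 [0.55909177 0.29168395 0.15058952]]
```

View pics/s3.png

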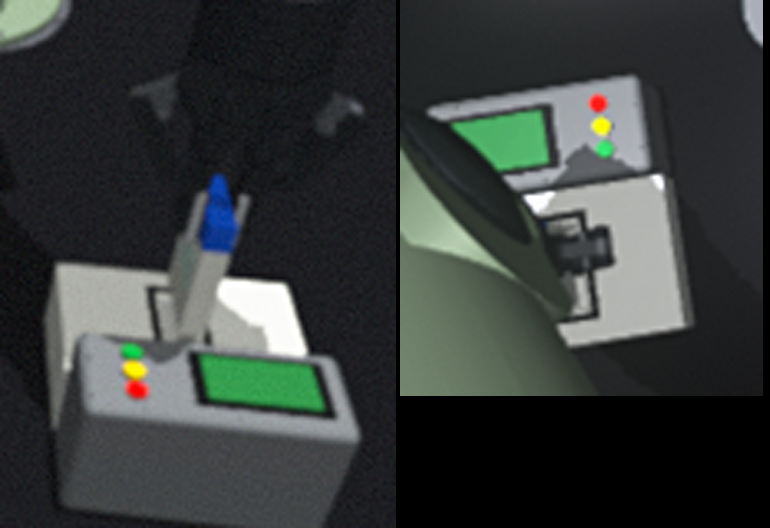

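The cell hangs over the slot, aligned with its frame. I'll go in slowly and watch the force.

Call:
{"op": "move_arm", "data": {"series": [[[0.04, 0.03, 0.5], [0, 0, 0], 10], [[0.04, 0.03, 1.0], [0, 0, 0], 10], [[0.04, 0.03, 1.2], [0, 0, 0], 10], [[0.04, 0.03, 1.4], [0, 0, 0], 10], [[0.04, 0.03, 1.6], [0, 0, 0], 10], [[0.04, 0.03, 1.8], [0, 0, 0], 10], [[0.04, 0.03, 2.0], [0, 0, 0], 10], [[0.04, 0.03, 2.0], [0, 0, 0], 10]]}}

```text
clock: 7.12
position: [0.5302, 0.2779, 0.0999]
tool_rot: [3.141, 0.0, 0.191]
force: [-0.2, -0.7, -0.8]
grip_width: 0.0154
finger_force: 34.5
```

Call:
{"op": "move_arm", "data": {"series": [[[0, 0, 0.2], [0, 0, 0], 10], [[0, 0, 0.4], [0, 0, 0], 10], [[0, 0, 0.6], [0, 0, 0], 10], [[0, 0, 0.8], [0, 0, 0], 10], [[0, 0, 1.0], [0, 0, 0], 10], [[0, 0, 1.2], [0, 0, 0], 10], [[0, 0, 1.2], [0, 0, 0], 10]]}}

```text
clock: 7.7
position: [0.5302, 0.2779, 0.0879]
tool_rot: [3.141, 0.0, 0.191]
force: [-0.5, -0.0, -1.0]
grip_width: 0.0158
finger_force: 34.5
```

Call:
{"op": "move_arm", "data": {"series": [[[0, 0, 0.25], [0, 0, 0], 10], [[0, 0, 0.5], [0, 0, 0], 10], [[0, 0, 0.75], [0, 0, 0], 10], [[0, 0, 1.0], [0, 0, 0], 10], [[0, 0, 1.25], [0, 0, 0], 10], [[0, 0, 1.5], [0, 0, 0], 10], [[0, 0, 1.75], [0, 0, 0], 10], [[0, 0, 1.95], [0, 0, 0], 10], [[0, 0, 2.1], [0, 0, 0], 10], [[0, 0, 2.1], [0, 0, 0], 10]]}}

```text
clock: 8.53
position: [0.5302, 0.2779, 0.067]
tool_rot: [3.142, 0.0, 0.191]
force: [-0.3, -0.4, -0.3]
grip_width: 0.0154
finger_force: 34.5
```

Call:
{"op": "move_arm", "data": {"series": [[[0, 0, 0.05], [0, 0, 0], 10], [[0, 0, 0.1], [0, 0, 0], 10], [[0, 0, 0.15], [0, 0, 0], 10], [[0, 0, 0.2], [0, 0, 0], 10], [[0, 0, 0.2], [0, 0, 0], 10]]}}

```text
clock: 8.95
position: [0.5303, 0.278, 0.0653]
tool_rot: [-3.142, 0.0, 0.191]
force: [0.0, 0.1, -0.8]
grip_width: 0.0154
finger_force: 34.5
```

Call:
{"op": "move_arm", "data": {"series": [[[0, 0, 0.05], [0, 0, 0], 10], [[0, 0, 0.1], [0, 0, 0], 10], [[0, 0, 0.1], [0, 0, 0], 10]]}}

```text
clock: 9.2
position: [0.5304, 0.278, 0.0647]
tool_rot: [-3.142, -0.0, 0.191]
force: [-1.3, -1.2, 6.3]
grip_width: 0.0154
finger_force: 35.4
```

Contact at 6 N, at the expected home depth. I open the fingers, rise and check.

Call:
{"op": "move_arm", "data": {"series": [[[0, 0, 0], [0, 0, 0], 20], [[0, 0, 0], [0, 0, 0], 25], [[0, 0, 0], [0, 0, 0], 30], [[0, 0, 0], [0, 0, 0], 40], [[0, 0, 0], [0, 0, 0], 50], [[0, 0, 0], [0, 0, 0], 60], [[0, 0, -1], [0, 0, 0], 60], [[0, 0, -3], [0, 0, 0], 60], [[0, 0, -6], [0, 0, 0], 60], [[0, 0, -9], [0, 0, 0], 60], [[0, 0, -12], [0, 0, 0], 60], [[0, 0, -15], [0, 0, 0], 60], [[0, 0, -17], [0, 0, 0], 60], [[0, 0, -17], [0, 0, 0], 60]]}}

```text
clock: 10.37
position: [0.5317, 0.2789, 0.2395]
tool_rot: [-3.139, -0.006, 0.191]
force: [0.6, 0.2, -0.5]
grip_width: 0.0512
finger_force: 0.0
```

```bash
python3 -c "
from h import *
for n in('scene','top'):
  im,d=bot.grab_frame(n); C=cloud(n,d);i=im.astype(int);r,b=i[...,0],i[...,2];m=(b>r+40)&(C[...,2]>.06)&(C[...,2]<.12)&(abs(C[...,1]-.278)<.05)&(abs(C[...,0]-.53)<.06)
  if m.sum(): print(n,m.sum(),np.percentile(C[m],[2,50,90,98],axis=0).round(4)); print(pose(n,m&(C[...,2]>.086),.092))
# handle yaw: scene/top points of violet
for n in('scene','top'):
  z=np.load(n+'0.npz');C=cloud(n,z['d']);i=z['im'].astype(int);r,g,b=i[...,0],i[...,1],i[...,2];m=(b>g+40)&(C[...,2]>.11)&(abs(C[...,1]+.325)<.05)&(abs(C[...,0]-.482)<.06)
  P=C[m]; print(n,m.sum(),'Z',np.percentile(P[:,2],[2,98]).round(3))
  for lo in(.115,.125,.135,.145,.155):
    q=P[(P[:,2]>=lo)&(P[:,2]<lo+.01)]
    if len(q)>4: print(lo,len(q),rect(q),q[:,:2].min(0).round(4),q[:,:2].max(0).round(4))
go(.482,-.327,.24,10)
"
```

```text
scene 234 [[0.5054 0.2644 0.0761]
 [0.5414 0.2765 0.0917]
 [0.5591 0.2852 0.0937]
 [0.5604 0.2881 0.0946]]
(array([0.5352, 0.2759]), array([18.6, 64.1]), np.float64(-170.6))
top 90 [[0.5029 0.2653 0.0775]
 [0.5142 0.2729 0.0922]
 [0.5233 0.2808 0.0949]
 [0.5278 0.2829 0.0973]]
(array([0.5135, 0.2735]), array([17.9, 23.5]), np.float64(-162.4))
scene 209 Z [0.113 0.167]
0.115 33 (array([ 489.4, -322.1]), array([12.8, 23. ]), 59.1) [ 0.4763 -0.333 ] [ 0.4979 -0.3165]
0.125 27 (array([ 488.8, -321.3]), array([11.9, 25.1]), 69.9) [ 0.475  -0.3303] [ 0.4997 -0.3162]
0.135 34 (array([ 487.1, -321.8]), array([13.4, 27.3]), 72.9) [ 0.472  -0.3313] [ 0.4992 -0.3165]
0.145 38 (array([ 487.1, -327.4]), array([23. , 19.1]), 23.8) [ 0.4728 -0.3332] [ 0.4992 -0.314 ]
0.155 41 (array([ 488.9, -322.6]), array([14.5, 26.2]), 65.8) [ 0.4739 -0.3343] [ 0.4993 -0.3163]
top 128 Z [0.112 0.169]
0.115 16 (array([ 482.4, -318. ]), array([ 6.4, 20.1]), 88.2) [ 0.4723 -0.3216] [ 0.4923 -0.3149]
0.125 14 (array([ 481.7, -318.7]), array([21.5,  6.4]), 0.1) [ 0.471  -0.3219] [ 0.4925 -0.3154]
0.135 12 (array([ 480.8, -318.9]), array([19.9,  2.6]), 16.7) [ 0.4713 -0.3226] [ 0.4907 -0.3159]
0.145 17 (array([ 480.9, -317.9]), array([19.4,  4.8]), 12.9) [ 0.4719 -0.3223] [ 0.4908 -0.3137]
0.155 29 (array([ 482.5, -320.7]), array([11.6, 24.1]), 83.0) [ 0.47   -0.3279] [ 0.4937 -0.3157]
clock 10.47 pos [0.5305 0.278  0.2355] rot [-3.141e+00 -2.000e-03  1.910e-01] F [ 0.4  0.2 -0.7] grip 0.0508 0.0
shift cm [-16.22  58.48  -0.5 ] turn [-0.    -0.002  0.016]
```

```bash
python3 -c "
from h import *
from scipy.optimize import least_squares
Q=[]
for n in('scene','top'):
  z=np.load(n+'0.npz');C=cloud(n,z['d']);i=z['im'].astype(int);r,g,b=i[...,0],i[...,1],i[...,2];m=(b>g+40)&(C[...,2]>.118)&(C[...,2]<.161)&(abs(C[...,1]+.325)<.02)&(abs(C[...,0]-.482)<.025)
  Q.append(C[m][:,:2])
def res(p,P):
  c,s=np.cos(p[2]),np.sin(p[2]); d=P-p[:2]; a=abs(d@[c,s])-.012; e=abs(d@[-s,c])-.010
  o=np.hypot(np.maximum(a,0),np.maximum(e,0)); return (o+np.minimum(np.maximum(a,e),0))*1000
for nm,P in(('scene',Q[0]),('top',Q[1]),('both',np.vstack(Q))):
  best=min((least_squares(res,[.482,-.326,y],args=(P,),loss='soft_l1',x_scale=[.01,.01,.2]) for y in np.radians([-40,-20,0,10,20,40])),key=lambda s:s.cost)
  print(nm,len(P),best.x[:2].round(4),np.degrees(best.x[2]).round(1),round(best.cost,1))
z=np.load('top0.npz');C=cloud('top',z['d']);i=z['im'];m=(abs(C[...,1]+.325)<.06)&(abs(C[...,0]-.482)<.06)&(abs(C[...,2]-.183)<.006)&(i.min(-1)>110)
v,u=np.nonzero(m);P=ray('top',u,v,.183);print('knob',len(P),P.mean(0))
"
```

```text
scene 139 [ 0.4844 -0.3299] 20.4 71.2
top 67 [ 0.4846 -0.3295] -66.4 12.5
both 206 [ 0.4837 -0.3285] 23.0 116.1
knob 60 [ 0.48228286 -0.32723335  0.183     ]
```

Call:
{"op": "move_arm", "data": {"series": [[[-0.5, 2, 0], [0, 0, -0.01], 65], [[-1.4, 5, 0], [0, 0, -0.02], 65], [[-2.3, 8.5, 0], [0, 0, -0.03], 65], [[-3.3, 12, 0], [0, 0, -0.04], 65], [[-4.3, 15.5, 0], [0, 0, -0.05], 65], [[-5.3, 19, 0], [0, 0, -0.06], 65], [[-6.3, 22.5, 0], [0, 0, -0.07], 65], [[-7.2, 26, 0], [0, 0, -0.08], 65], [[-8.2, 29.5, 0], [0, 0, -0.09], 65], [[-9.2, 33, 0], [0, 0, -0.1], 65], [[-10.1, 36.5, 0], [0, 0, -0.11], 65], [[-11.1, 40, 0], [0, 0, -0.12], 65], [[-12.1, 43.5, 0], [0, 0, -0.13], 65], [[-13.0, 47, 0], [0, 0, -0.14], 65], [[-14.0, 50.5, 0], [0, 0, -0.15], 65], [[-15, 54, 0], [0, 0, -0.16], 65], [[-15.7, 56.7, 0], [0, 0, -0.17], 65], [[-16.1, 58.1, 0], [0, 0, -0.175], 65], [[-16.2, 58.5, 0], [0, 0, -0.175], 65], [[-16.2, 58.5, 0], [0, 0, -0.175], 65]]}}

```text
clock: 12.13
position: [0.4815, -0.3277, 0.2334]
tool_rot: [-3.14, 0.001, 0.364]
force: [0.7, 0.9, -0.1]
grip_width: 0.0554
finger_force: 0.0
```

```bash
python3 -c "
from h import *
bot.grab_frame('top')
go(.4828,-.3278,.126,21)
print(bot.observe()['qpos'])
"
```

```text
clock 12.18 pos [ 0.482  -0.3264  0.2336] rot [-3.14   0.     0.366] F [ 1.2 -0.   0.3] grip 0.0558 0.0
shift cm [ 0.03  0.17 10.76] turn [-0.001  0.    -0.001]
[ 0.64237939  0.45705549 -0.20687652  1.70553859  0.1078393   0.99149372
 -0.80829271]
```

Call:
{"op": "move_arm", "data": {"series": [[[0.05, 0.15, 1.5], [0, 0, 0], 65], [[0.05, 0.15, 4], [0, 0, 0], 65], [[0.05, 0.15, 6.5], [0, 0, 0], 65], [[0.05, 0.15, 8.5], [0, 0, 0], 65], [[0.05, 0.15, 10], [0, 0, 0], 65], [[0.05, 0.15, 10.6], [0, 0, 0], 65], [[0.05, 0.15, 10.6], [0, 0, 0], 65], [[0.05, 0.15, 10.6], [0, 0, 0], 65]]}}

```text
clock: 12.85
position: [0.4837, -0.3276, 0.1288]
tool_rot: [-3.142, -0.0, 0.367]
force: [0.1, 0.4, -0.2]
grip_width: 0.0552
finger_force: 0.0
```

```bash
python3 -c "
from h import *
im,d=bot.grab_frame('scene'); go(.4828,-.3278,.1275,21); save('s4.png',im[60:190,90:230],4.2)
"
```

```text
clock 12.9 pos [ 0.4838 -0.328   0.1293] rot [ 3.141e+00 -1.000e-03  3.660e-01] F [ 0.1 -0.4 -0.1] grip 0.0553 0.0
shift cm [-0.09 -0.06  0.18] turn [ 0.001 -0.001 -0.   ]
```

View pics/s4.png

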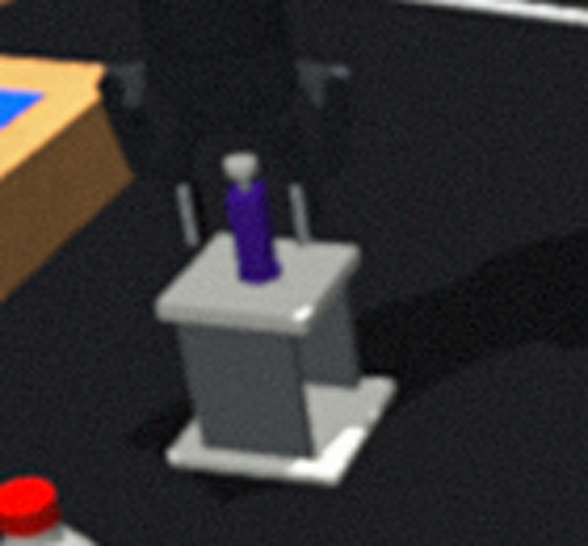

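The handle (252,230) stands midway between the pads (190,215 and 300,215). Closing the gripper.

Call:
{"op": "move_arm", "data": {"series": [[[0, 0, 0.1], [0, 0, 0], 50], [[0, 0, 0.1], [0, 0, 0], 40], [[0, 0, 0.1], [0, 0, 0], 33], [[0, 0, 0.1], [0, 0, 0], 29], [[0, 0, 0.1], [0, 0, 0], 26], [[0, 0, 0.1], [0, 0, 0], 22], [[0, 0, 0.1], [0, 0, 0], 15], [[0, 0, 0.1], [0, 0, 0], 15], [[0, 0, 0.1], [0, 0, 0], 15], [[0, 0, 0.1], [0, 0, 0], 15]], "squeeze": 45}}

```text
clock: 13.73
position: [0.4833, -0.3284, 0.1276]
tool_rot: [3.141, -0.0, 0.366]
force: [-0.8, 1.2, 5.2]
grip_width: 0.0197
finger_force: 44.5
```

```bash
python3 -c "
from h import *
go(.5303,.278,.1275,21); print(bot.observe()['moment'])
"
```

```text
clock 13.73 pos [ 0.4833 -0.3284  0.1276] rot [ 3.141 -0.     0.366] F [-0.8  1.2  5.2] grip 0.0197 44.52253818511963
shift cm [ 26.08 -54.95  -0.  ] turn [ 0.    -0.    -0.001]
[0.2545191  0.31318095 0.01585039]
```

Gripped at 19.7 mm, square on the handle. Lifting straight up.

Call:
{"op": "move_arm", "data": {"series": [[[0, 0, -0.5], [0, 0, 0], 15], [[0, 0, -1.5], [0, 0, 0], 15], [[0, 0, -3], [0, 0, 0], 15], [[0, 0, -4.5], [0, 0, 0], 15], [[0, 0, -6], [0, 0, 0], 15], [[0, 0, -7.5], [0, 0, 0], 15], [[0, 0, -9], [0, 0, 0], 15], [[0, 0, -10.5], [0, 0, 0], 15], [[0, 0, -12], [0, 0, 0], 15], [[0, 0, -13.5], [0, 0, 0], 15], [[0, 0, -15], [0, 0, 0], 15], [[0, 0, -16], [0, 0, 0], 15], [[0, 0, -16], [0, 0, 0], 15], [[0, 0, -16], [0, 0, 0], 15]]}}

```text
clock: 14.9
position: [0.4832, -0.3284, 0.2875]
tool_rot: [3.141, -0.0, 0.366]
force: [-1.0, 1.5, -2.9]
grip_width: 0.0197
finger_force: 44.0
```

```bash
python3 -c "
from h import *
im,d=bot.grab_frame('scene'); go(.5303,.278,.288,21); save('s5.png',im[20:190,90:230],3.4)
for r in bot.trace('scene','pipette'): print(r['conf'],r['bbox'])
"
```

```text
clock 14.95 pos [ 0.483  -0.3282  0.2868] rot [-3.141  0.     0.366] F [-0.4  1.3 -1. ] grip 0.0195 43.98557245731354
shift cm [ 26.11 -54.92  -0.1 ] turn [-0.     0.    -0.001]
0.92 [129.5, 27.3, 143.5, 94.2]
```

View pics/s5.png

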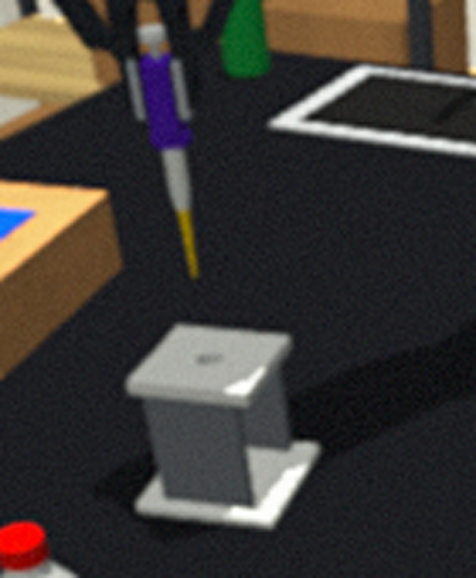

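The pipette is out and hanging upright, tip at ~(195,277) in the crop, clear of the stand. Carrying it high over the tubes.

Call:
{"op": "move_arm", "data": {"series": [[[0.4, -0.9, 0], [0, 0, 0], 15], [[1.3, -2.7, 0], [0, 0, 0], 15], [[2.6, -5.5, 0], [0, 0, 0], 15], [[4.1, -8.6, 0], [0, 0, 0], 15], [[5.6, -11.8, 0], [0, 0, 0], 15], [[7.2, -15.1, 0], [0, 0, 0], 15], [[8.8, -18.5, 0], [0, 0, 0], 15], [[10.4, -21.9, 0], [0, 0, 0], 15], [[12, -25.3, 0], [0, 0, 0], 15], [[13.6, -28.6, 0], [0, 0, 0], 15], [[15.2, -32, 0], [0, 0, 0], 15], [[16.8, -35.4, 0], [0, 0, 0], 15], [[18.4, -38.8, 0], [0, 0, 0], 15], [[20, -42.1, 0], [0, 0, 0], 15], [[21.6, -45.5, 0], [0, 0, 0], 15], [[23, -48.4, 0], [0, 0, 0], 15], [[24.2, -51, 0], [0, 0, 0], 15], [[25.2, -53.1, 0], [0, 0, 0], 15], [[25.9, -54.5, 0], [0, 0, 0], 15], [[26.1, -54.9, 0], [0, 0, 0], 15]]}}

```text
clock: 16.67
position: [0.5295, 0.2806, 0.2866]
tool_rot: [-3.14, 0.001, 0.369]
force: [0.1, 0.4, -1.9]
grip_width: 0.0198
finger_force: 44.0
```

Call:
{"op": "move_arm", "data": {"series": [[[0, 0, 1], [0, 0, 0], 15], [[0, 0, 2], [0, 0, 0], 15], [[0, 0, 3], [0, 0, 0], 15], [[0, 0, 4], [0, 0, 0], 15], [[0, 0, 4], [0, 0, 0], 15], [[0, 0, 4], [0, 0, 0], 15]]}}

```text
clock: 17.17
position: [0.5305, 0.2769, 0.2466]
tool_rot: [3.141, 0.001, 0.365]
force: [0.3, 0.3, -0.8]
grip_width: 0.0195
finger_force: 44.0
```

```bash
python3 -c "
from h import *
go(.5303,.278,.2146,21)
n='scene';im,d=bot.grab_frame(n);C=cloud(n,d);save('s6.png',im[40:260,320:460],2.7)
i=im.astype(int);r,g,b=i[...,0],i[...,1],i[...,2];near=(abs(C[...,0]-.53)<.06)&(abs(C[...,1]-.278)<.05)
cy=near&(r>b+40)&(g>b+25)&(C[...,2]>.1);vi=near&(b>g+40)&(C[...,2]>.2);bl=near&(b>r+40)&(C[...,2]<.11)&(C[...,2]>.07)
for nm,m in(('tip',cy),('handle',vi),('blue',bl)):
  v,u=np.nonzero(m)
  if len(v): print(nm,len(v),u.min(),u.max(),v.min(),v.max(),'low u',u[v>=v.max()-1].mean(),np.percentile(C[m],[3,50,97],axis=0).round(4).tolist())
s=bot.observe()['position']
for k in(0,.03,.05,.101,.15,.168): print(k,np.round(proj(n,[s[0],s[1],s[2]-.1126+k]),1))
print('port',proj(n,[.5296,.2778,.092]), 'rows',[ (v,round(np.nonzero(cy[v])[0].mean(),1)) for v in range(384) if cy[v].any()],[ (v,round(np.nonzero(vi[v])[0].mean(),1)) for v in range(384) if vi[v].any()])
"
```

```text
clock 17.17 pos [0.5305 0.2769 0.2466] rot [3.141e+00 1.000e-03 3.650e-01] F [ 0.3  0.3 -0.8] grip 0.0195 44.032586216926575
shift cm [ 0.02 -0.11  3.2 ] turn [ 0.     0.001 -0.001]
tip 61 402 410 156 176 low u 402.6666666666667 [[0.5305, 0.2723, 0.1372], [0.5331, 0.2749, 0.1647], [0.5356, 0.2778, 0.1835]]
handle 355 409 430 105 137 low u 416.7857142857143 [[0.5325, 0.266, 0.2318], [0.5415, 0.2784, 0.2585], [0.5459, 0.2876, 0.2853]]
blue 234 391 404 184 208 low u 398.92857142857144 [[0.5062, 0.2644, 0.0772], [0.5423, 0.2764, 0.0915], [0.5599, 0.2877, 0.0944]]
0 [403.5 176. ]
0.03 [407.3 163.4]
0.05 [409.8 154.7]
0.101 [416.8 131. ]
0.15 [424.2 106.3]
0.168 [427.   96.6]
port (np.float64(398.8271172525929), np.float64(192.63735827048023)) rows [(156, np.float64(408.5)), (157, np.float64(408.0)), (158, np.float64(407.5)), (159, np.float64(407.5)), (160, np.float64(407.0)), (161, np.float64(407.0)), (162, np.float64(406.5)), (163, np.float64(406.0)), (164, np.float64(406.0)), (165, np.float64(406.0)), (166, np.float64(405.0)), (167, np.float64(405.0)), (168, np.float64(405.0)), (169, np
[... 358 characters left out ...]
111, np.float64(425.0)), (112, np.float64(425.0)), (113, np.float64(424.5)), (114, np.float64(424.0)), (115, np.float64(424.0)), (116, np.float64(423.5)), (117, np.float64(423.5)), (118, np.float64(423.0)), (119, np.float64(422.5)), (120, np.float64(422.5)), (121, np.float64(422.0)), (122, np.float64(421.5)), (123, np.float64(421.5)), (124, np.float64(421.5)), (125, np.float64(421.0)), (126, np.float64(420.3)), (127, np.float64(420.0)), (128, np.float64(419.0)), (129, np.float64(416.5)), (130, np.float64(416.0)), (131, np.float64(416.0)), (132, np.float64(416.0)), (133, np.float64(415.5)), (134, np.float64(415.5)), (135, np.float64(416.0)), (136, np.float64(416.5)), (137, np.float64(417.5))]
```

View pics/s6.png

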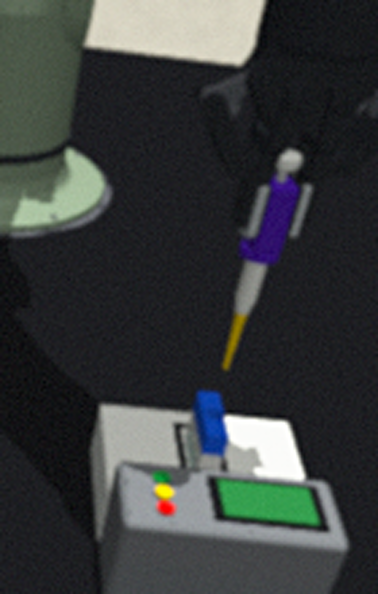

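The tip (~(225,370) in the crop) hangs above the blue port, upright and on the predicted line. Descending to 1 cm above the port.

Call:
{"op": "move_arm", "data": {"series": [[[0, 0, 0.5], [0, 0, 0], 15], [[0, 0, 1.2], [0, 0, 0], 15], [[0, 0, 1.9], [0, 0, 0], 15], [[0, 0, 2.5], [0, 0, 0], 15], [[0, 0, 3.0], [0, 0, 0], 15], [[0, 0, 3.2], [0, 0, 0], 15], [[0, 0, 3.2], [0, 0, 0], 15], [[0, 0, 3.2], [0, 0, 0], 15], [[0, 0, 3.2], [0, 0, 0], 15], [[0, 0, 3.2], [0, 0, 0], 15]]}}

```text
clock: 18.05
position: [0.5307, 0.2777, 0.2156]
tool_rot: [-3.142, -0.0, 0.366]
force: [-0.4, -0.9, -1.7]
grip_width: 0.0199
finger_force: 44.0
```

```bash
python3 -c "
from h import *
n='scene';ps=[]
for k in range(5):
  im,d=bot.grab_frame(n);ps.append(bot.observe()['position'])
print(np.mean(ps,0).round(4),np.std(ps,0).round(4)); go(.5302,.2781,.2146,21)
C=cloud(n,d)
i=im.astype(int);r,g,b=i[...,0],i[...,1],i[...,2];near=(abs(C[...,0]-.53)<.06)&(abs(C[...,1]-.278)<.05)
cy=near&(r>b+40)&(g>b+25)&(C[...,2]>.09)
print('tip rows',[(v,round(np.nonzero(cy[v])[0].mean(),1)) for v in range(384) if cy[v].any()][-8:])
s=np.mean(ps,0); print('pred tip',proj(n,[s[0],s[1],s[2]-.1126]),'port pred',proj(n,[.5296,.2778,.092]))
save('s7.png',im[150:230,360:450],8)
t,dt=bot.grab_frame('top'); save('s7t.png',t[150:270,80:190],5)
"
```

```text
[0.5306 0.2777 0.2155] [0.     0.     0.0001]
clock 18.3 pos [0.5306 0.2777 0.2154] rot [-3.142 -0.     0.366] F [ 0.2 -0.3 -1.8] grip 0.0195 44.03255760669708
shift cm [-0.02 -0.06  0.08] turn [-0.    -0.    -0.001]
tip rows [(181, np.float64(401.5)), (182, np.float64(401.0)), (183, np.float64(400.5)), (184, np.float64(400.5)), (185, np.float64(400.5)), (186, np.float64(400.0)), (187, np.float64(400.0)), (188, np.float64(400.0))]
pred tip (np.float64(399.98844588196255), np.float64(188.7070510362866)) port pred (np.float64(398.8271172525929), np.float64(192.63735827048023))
```

View pics/s7.png

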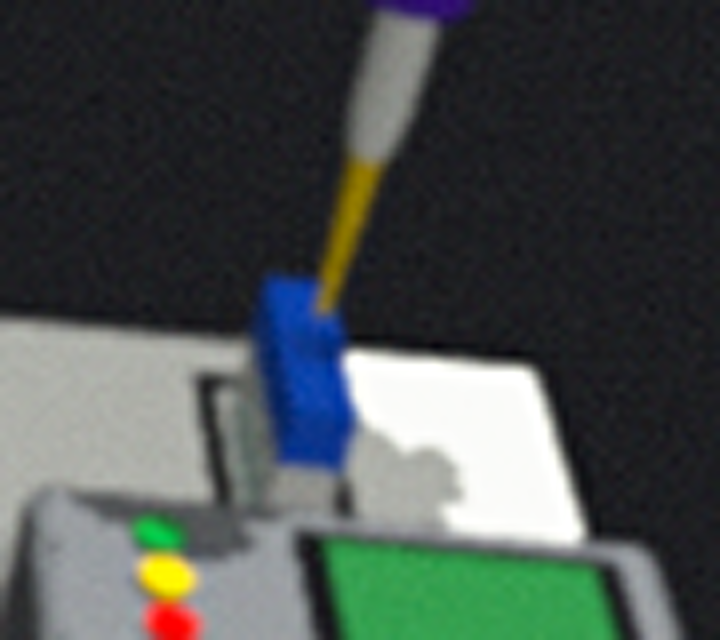

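The tip ends at crop (325,315), directly above the dark port at ~(318,337), as predicted for about 1 cm of height. I make one sub-millimetre trim, settle, and hand in.

Call:
{"op": "move_arm", "data": {"series": [[[-0.01, -0.02, 0.04], [0, 0, 0], 15], [[-0.02, -0.05, 0.08], [0, 0, 0], 15], [[-0.02, -0.05, 0.08], [0, 0, 0], 15], [[-0.02, -0.05, 0.08], [0, 0, 0], 15], [[-0.02, -0.05, 0.08], [0, 0, 0], 15], [[-0.02, -0.05, 0.08], [0, 0, 0], 15], [[-0.02, -0.05, 0.08], [0, 0, 0], 15], [[-0.02, -0.05, 0.08], [0, 0, 0], 15]]}}

```text
clock: 19.02
position: [0.5302, 0.2781, 0.2145]
tool_rot: [-3.142, 0.0, 0.366]
force: [0.1, 0.3, -1.7]
grip_width: 0.0194
finger_force: 44.0
```

```bash
python3 -c "
from h import *
go(.5302,.2781,.2146,21); print(bot.job_done())"
```

```text
clock 19.02 pos [0.5302 0.2781 0.2145] rot [-3.142  0.     0.366] F [ 0.1  0.3 -1.7] grip 0.0194 44.03343915939331
shift cm [-0.   -0.   -0.01] turn [-0.     0.    -0.001]
the job is handed in; nothing more can be done
None
```

The blue cell is fully home in the photometer slot and released, and the pipette is held upright and still with its tip about 1 cm above the cell's port; I handed the job in at 19 s, and no verdict came back.

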